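# Pop open a cuvette reader's sample hatch

## Robot

A 6-joint arm with a two-finger parallel gripper is mounted at the origin on the work surface; the furniture and walls round the work are solid. World frame = base frame: x ahead of the robot, y to its left, z up, the work surface at z = 0. Lengths are in mm, angles in rad, forces in N, time in s.
With the tool pointing down it reaches from about 350 to 775 mm from the base axis. Payload 7.3 kg.
Tool frame: the origin (TCP) lies on the front face of the gripper's body, between the roots of the fingers; the fingertips stand 66 mm ahead of it and the grasp point (between the pads) lies 47 mm ahead of it (bot.tip_extent is the distance from the TCP to the fingertips, in mm); z points along the fingers, y is the line along which they close (so a half turn about z gives the same grasp; the last joint's range is limited). The gripper opens to 92 mm and grips with 3 to 60 N. Pads are 19 mm wide; open, the fingers measure 130 mm over their backs; the gripper's body (75 mm by 190 mm) begins 47 mm behind the grasp point.
Start: joints at [-1.252, 0.342, 1.524, -0, 1.275, -0.146], TCP at [235.35, -469.307, 292.241] pointing down, gripper open.
Joint ranges: [-2.53, 2.53], [-0.77, 2.02], [0.04, 2.7], [-1, 4.14], [0.28, 2.66], [-3.11, 3.11]. Speed limits (rad/s): [2.57, 2.57, 3.14, 3.14, 3.14, 3.14].

## Interface

Orientations are given as [roll, pitch, yaw] about the fixed x, y, z axes, in that order (R = Rz(yaw) Ry(pitch) Rx(roll)).
In Python, from plant import readout, viewer, order, bot gives the robot as it stands.
- The arm moves only by the shell command python3 -m creep 'ROWS'. ROWS is text: rows parted by semicolons, each of 7 numbers parted by spaces: the shift along the world's x, y, z in m, then the turn, a rotation vector about the world's x, y, z in rad, then the opening in per cent of the stroke, from 0 (shut) to 100 (fully open). A call has 1 to 8 rows; each row shifts and turns the commanded pose from where the row before left it; what a row does not reach is not made up. A row lasts 1/12 s, in which the tool goes at most 41.7 mm and 7.16 degrees, less where a joint would pass 70% of its speed; a pose out of reach is approached as far as the arm can. A call is refused whole if a number of a shift passes 0.0417 or a number of a turn 0.125, either way. A call with a gripper value outside its range is refused whole. The fingers move at their own pace and stop on an object; the grip force is fixed at half the most. Time passes only in rows, so rows that do not move let the fingers close. It gives the time, the measured TCP pose, the force, the opening and the grip force at its end, in the units of the state.
- readout.get_obs(): the state, without advancing time (a new reading comes with each control period).
- viewer.capture(name): name is "scene" or "top"; returns the picture (480x640x3 uint8, red, green, blue); there is no depth.
- viewer.camera_info(name): a dict with "fx", "fy", "cx", "cy" (pixels), "D" ([k1, k2, p1, p2, k3] as OpenCV has them; the pictures are not rectified), "origin" and "rotation" of the camera in the world. Camera axes: x right, y up, looking along -z (the intrinsics and any distortion apply to the point x, -y, -z); pixel columns grow to the right and rows downward; lengths in mm; the calibration is good to about 2 mm. A picture is of the moment at which its call begins. camera_info takes no time and is no camera call.
- order.close_job(): hands the job in; it is judged then, once.
The state is a dict: "time": time; "joint_positions": joint angles; "dq": joint speeds; "tau": joint torques, N m; "tool_pos": TCP position; "tcp_rot": TCP orientation; "contact_force": force on the tool from outside, world axes, zero at the start; "moment": the same for the moment, N m; "grip_width": finger opening in mm; "finger_force": force on a finger pad.
Only numpy, scipy, OpenCV 4.12 (cv2) and the standard library are available. Lean on these libraries where they do the work, as an engineer would, in place of code of your own. Each camera call takes 0.05 s, during which the arm holds its last target. There are 200 camera calls.

## Task

Press the green hatch on top of the white cuvette reader once with your fingertips, down to its stop, so that its push latch lets go; take the hand away, let the hatch spring up and see that it stays open by itself. Do not push it shut again once it has popped, leave the reader with the orange hatch shut, and do not pick up, touch or shift the things standing around.

Things in the scene. Friction and masses are not known exactly. Their poses are not given: they have to be found in the camera images.
- reader_green: Reader with the green hatch: white box, 120 (x) x 100 (y) mm, case top 72 mm above its underside, dark display on its front (-x) face, fixed on a dark plinth 2 to 32 mm high. Origin: centre of the white case's underside; x points from front to back, z up. Its hatch hinges at the back, its front edge swings up; open, it reaches 150 mm above the origin, 28 to 60 mm behind it
- hatch_green_press (a point): Press point on top of the green hatch, amid its four black ribs, 14 mm from its free front edge, 60 mm from the hinge; moves with the hatch. Axes when shut: the reader's (x to the hinge, z up out of the face). Hatch: slab 74 mm (x) x 44 x 8 mm, top 81 mm above the reader's origin when shut, proud of the case, so it sinks 5 mm before fingertips meet the case
- hatch_green (a joint): Angle of the green hatch, rad: 0 shut, latched; stop at -0.078 when pushed in (4.7 mm at the press point); 1.3 fully open. A spring drives it open. Pushing in takes 1.5 to 3 N; past -0.04 the latch trips: as the finger lifts the hatch follows, swings to 1.3 within 2 s by itself and stays. Once tripped it does not catch again
- roller_green (a joint): Slide of the small steel latch roller inside the green-hatched reader, m; not to be touched. 0 latched, 0.001 to 0.005 once the hatch is pressed in and the latch trips, over 0.006 for good once the hatch has popped past about 0.25 rad
- reader_orange: Reader with the orange hatch: white box, 120 (x) x 100 (y) mm, case top 72 mm above its underside, dark display on its front (-x) face, fixed on a dark plinth 2 to 32 mm high. Origin: centre of the white case's underside; x points from front to back, z up. Its hatch hinges at the back, its front edge swings up; open, it reaches 150 mm above the origin, 28 to 60 mm behind it. Leave it alone
- hatch_orange_press (a point): Press point on top of the orange hatch, amid its four black ribs, 14 mm from its free front edge, 60 mm from the hinge; moves with the hatch. Axes when shut: the reader's (x to the hinge, z up out of the face). Hatch: slab 74 mm (x) x 44 x 8 mm, top 81 mm above the reader's origin when shut, proud of the case, so it sinks 5 mm before fingertips meet the case
- hatch_orange (a joint): Angle of the orange hatch, rad: 0 shut, latched; stop at -0.078 when pushed in (4.7 mm at the press point); 1.3 fully open. A spring drives it open. Pushing in takes 1.5 to 3 N; past -0.04 the latch trips: as the finger lifts the hatch follows, swings to 1.3 within 2 s by itself and stays. Once tripped it does not catch again
- vial: Small bottle with a black cap, 40 mm diameter, 78 mm high, standing at the left; origin at the centre of its foot. Bystander
- cup: Clear empty beaker, 73 mm diameter, 92 mm high; origin at the centre of its foot. Bystander
- redcap: Bottle with a red cap, 56 mm diameter, 105 mm high; origin at the centre of its foot. Bystander
- slides: Blue slide box, 32 x 84 x 35 mm; origin at the centre of its underside. Bystander
- tape: Roll of orange tape lying flat, 53 mm diameter, 18 mm high; origin at the centre of its underside. Bystander
- boat: White weighing tray, 66 x 78 x 20 mm; origin at the centre of its underside. Bystander

How it is judged (in metres and radians):
On the way, in this order (a step that is already met when the one before it is completed fails the run):
1. the green hatch is pressed in, past the point where the latch trips (value of joint hatch_green below -0.035 rad and contact force between the fingers and reader_green above 0.5 N), for 0.02 s.
2. the green hatch has sprung open and stands by itself, untouched, for a second (value of joint hatch_green above 1.15 rad and contact force between each of the arm, the fingers and reader_green below 0.1 N), for 1 s.
At the end, for the whole second after the job is handed in: The green hatch stands open beyond 1.15 rad, at rest; the orange hatch is shut and latched (-0.02 to 0.04 rad); every bystander stands upright within 20 mm of where it began (value of joint hatch_green above 1.15 rad and velocity of joint hatch_green between -0.1 and 0.1 rad/s and value of joint hatch_orange between -0.02 and 0.04 rad and distance of each of vial, cup, redcap, slides, tape, boat from where it was at the start of the episode below 0.02 m and angle between each of vial, cup, redcap, slides, tape, boat's own z axis and vertical below 0.2 rad); the robot touches nothing.
It fails at once if the popped green hatch is pushed shut again (value of joint roller_green above 0.006 m and value of joint hatch_green below 0.1 rad).
It fails at once if the orange hatch is pressed or opened (value of joint hatch_orange below -0.03 rad or value of joint hatch_orange above 0.06 rad).
It fails at once if a bystander is picked up (height (world z) of any of vial, cup, redcap, slides, tape, boat above 0.015 m).
It fails at once if a bystander is gripped, knocked or shifted (contact force between the fingers and vial above 2 N or contact force between the fingers and cup above 2 N or contact force between the fingers and redcap above 2 N or contact force between the fingers and slides above 2 N or contact force between the fingers and tape above 2 N or contact force between the fingers and boat above 2 N or distance of any of vial, cup, redcap, slides, tape, boat from where it was at the start of the episode above 0.02 m).
It also fails if it takes over 32 s, if anything falls off the work surface, if the arm or the gripper's body presses on something with over 40 N, if the wrist force passes 120 N, or if a joint passes its speed limit or range.

## Working session

There is one attempt and no reset: what is moved stays moved. The work goes in short steps, Python scripts to look and compute and a shell command to move; the robot and the scene stay as the last step left them, time stands still between calls to the robot, and variables do not carry over. Pictures are saved under pics/ and viewed, at most 10 in all, crops included, and the job is handed in when it is done.

```bash
mkdir -p pics; python3 - <<'E'
from plant import readout, viewer, order, bot
import cv2
for n in("scene","top"):
    im=viewer.capture(n); cv2.imwrite(f"pics/{n}0.png",im[:,:,::-1]); print(viewer.camera_info(n))
print(readout.get_obs(), bot.tip_extent)
E
```

```text
{'fx': 433.33769785604665, 'fy': 433.33769785604665, 'cx': 321.69422337414954, 'cy': 243.67591298407382, 'D': array([-0.05658239,  0.        ,  0.        ,  0.        ,  0.        ]), 'origin': array([1216.17233227,  409.78133441,  560.72031309]), 'rotation': array([ 0.9925667 , -0.01008197,  2.08397047])}
{'fx': 541.0846007450064, 'fy': 541.0846007450064, 'cx': 324.73893481895476, 'cy': 241.48524592456945, 'D': array([-0.06640303,  0.        ,  0.        ,  0.        ,  0.        ]), 'origin': array([ 473.12193427,   34.28882522, 1144.2599811 ]), 'rotation': array([ 0.06907574,  0.02705268, -1.56148944])}
{'time': 0.1, 'joint_positions': array([-1.25199237e+00,  3.42654760e-01,  1.52490572e+00, -1.74149303e-05,
        1.27541929e+00, -1.45974427e-01]), 'dq': array([-0.00105877, -0.00095579, -0.00027542,  0.00237473, -0.0017716 ,
       -0.00067885]), 'tau': array([ 1.84120116e-03, -4.32003701e+01, -2.44693333e+01,  7.19124824e-02,
        5.24965615e-02, -1.94714755e-05]), 'tool_pos': array([ 235.2596281 , -469.0325081 ,  291.61902221]), 'tcp_rot': array([-3.14021787e+00, -1.85287593e-04,  4.64783338e-01]), 'contact_force': array([-0.4267014 ,  0.09162234,  0.04195315]), 'moment': array([ 0.03652954, -0.02349917,  0.00711792]), 'finger_force': 0.0, 'grip_width': 91.85538527067183} 65.5
```

View pics/scene0.png

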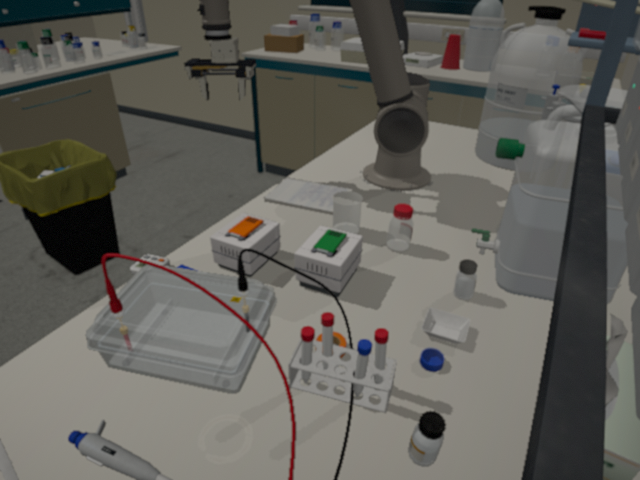

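View pics/top0.png

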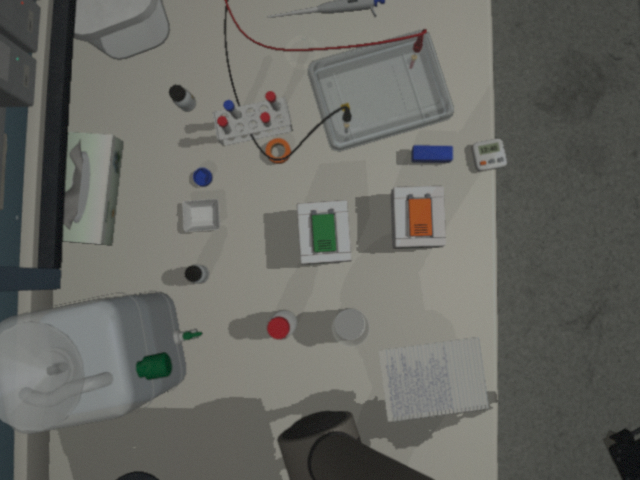

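The top view shows the green hatch at about (323,232), with its ribs toward the robot (down in the image) and the orange hatch at about (420,215). In the scene view the green hatch is at about (329,242). The beaker (350,325) and the red cap (278,327) stand between the robot and the reader.

```bash
cat > h.py <<'E'
import cv2,numpy as np
from scipy.spatial.transform import Rotation as R
from plant import viewer
I={n:viewer.camera_info(n) for n in("scene","top")}
def ray(n,p):
    c=I[n];K=np.array([[c['fx'],0,c['cx']],[0,c['fy'],c['cy']],[0,0,1]])
    u=cv2.undistortPoints(np.array(p,float).reshape(-1,1,2),K,c['D']).reshape(-1,2)
    d=np.c_[u[:,0],-u[:,1],-np.ones(len(u))]
    return c['origin'],R.from_euler('xyz',c['rotation']).apply(d)
def plane(n,p,z):
    o,d=ray(n,p); return o+d*((z-o[2])/d[:,2])[:,None]
def tri(p,q):
    o,d=ray("top",p);e,f=ray("scene",q);out=[]
    for a,b in zip(d,f):
        s=np.linalg.lstsq(np.c_[a,-b],e-o,rcond=None)[0]
        A,B=o+a*s[0],e+b*s[1];out.append(np.r_[(A+B)/2,np.linalg.norm(A-B)])
    return np.array(out)
E
python3 - <<'E'
from h import *
np.set_printoptions(suppress=True,precision=1)
tiles=[]
for n,box in(("top",(290,175,70,100)),("scene",(290,215,80,90))):
    im=cv2.imread(f"pics/{n}0.png");hsv=cv2.cvtColor(im,cv2.COLOR_BGR2HSV)
    m=cv2.inRange(hsv,(45,100,40),(85,255,255));x,y,w,h=box
    k=np.zeros_like(m);k[y:y+h,x:x+w]=m[y:y+h,x:x+w]
    k=cv2.morphologyEx(k,cv2.MORPH_CLOSE,np.ones((5,5)))
    c=max(cv2.findContours(k,0,2)[0],key=cv2.contourArea)
    print(n,cv2.contourArea(c),cv2.minAreaRect(c),cv2.boxPoints(cv2.minAreaRect(c)).tolist(),cv2.approxPolyDP(c,3,True).reshape(-1,2).tolist())
    if n=="top":
        for z in(83,98,113):print(z,plane(n,cv2.boxPoints(cv2.minAreaRect(c)),z)[:,:2].tolist())
    t=cv2.resize(im[y:y+h,x:x+w],None,fx=5,fy=5,interpolation=cv2.INTER_CUBIC)
    tiles.append(cv2.copyMakeBorder(t,0,500-t.shape[0],0,0,cv2.BORDER_CONSTANT))
cv2.imwrite("pics/crop.png",np.hstack(tiles))
E
```

```text
top 713.5 ((323.4646911621094, 232.46905517578125), (36.25285720825195, 21.219560623168945), 86.18592071533203) [[311.67266845703125, 215.08853149414062], [332.84521484375, 213.67703247070312], [335.2567138671875, 249.84957885742188], [314.08416748046875, 251.26107788085938]] [[332, 214], [312, 216], [316, 251], [335, 249]]
83 [[598.3694287148704, 89.9906289010621], [601.4257712145366, 48.19802434485124], [529.9924507574319, 42.87398181458625], [526.8877169945193, 84.45740638083257]]
98 [[596.5991627572978, 89.20333166001114], [599.6123064759757, 48.001429739827216], [529.1886347627634, 42.752637986352575], [526.1277837498586, 83.74831649639725]]
113 [[594.8288967997253, 88.41603441896021], [597.7988417374149, 47.804835134803184], [528.3848187680949, 42.6312941581189], [525.3678505051979, 83.03922661196192]]
scene 350.5 ((329.7340393066406, 240.66201782226562), (19.28989028930664, 27.19558334350586), 34.69515609741211) [[314.0640563964844, 246.3520050048828], [329.5440368652344, 223.9920196533203], [345.4040222167969, 234.97203063964844], [329.9240417480469, 257.33203125]] [[329, 230], [315, 247], [333, 252], [345, 235]]
```

View pics/crop.png

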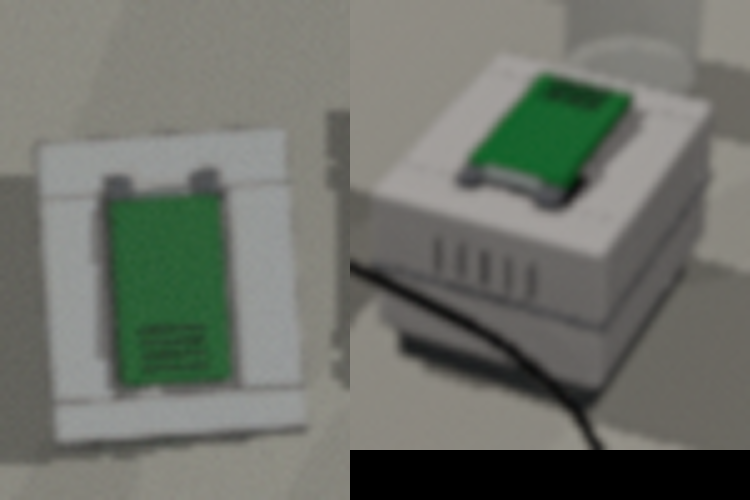

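The crop shows the hatch slab's four corners and the rib block clearly: ribs at about (172,347) in the top crop and (577,95) in the scene crop. I triangulate these next.

```bash
python3 - <<'E'
from h import *
np.set_printoptions(suppress=True,precision=1)
# front+y, front-y, hinge+y, hinge-y, ribs ; case: back +y, front +y(top corners)
t=np.array([(118,386),(232,380),(107,200),(220,193),(173,347),(38,142),(284,130)])/5+(289.6,174.6)
s=(np.array([(632,95),(540,73),(565,190),(472,165),(577,95),(607,255),(372,195)])-(350,0))/5+(289.6,214.6)
P=tri(t,s);print(P)
zh=P[:5,2].mean()
Q=plane("top",t[:5],zh);print(zh,Q)
for a,b in((0,1),(2,3),(0,2),(1,3)):print(np.linalg.norm(Q[a]-Q[b]))
ax=(Q[2]+Q[3]-Q[0]-Q[1])/2;ax/=np.linalg.norm(ax)
print("yaw",np.arctan2(ax[1],ax[0]),"press",(Q[0]+Q[1])/2+14*ax,"ctr",Q[:4].mean(0))
# bystander rough positions in top view at heights
print("redcap",plane("top",[(279,328)],105),"cup",plane("top",[(349,324)],92),"orange",plane("top",[(420,217)],zh))
E
```

```text
[[525.9  85.   89.6   1.9]
 [528.2  41.6  88.1   0.4]
 [598.7  91.3  87.2   0.5]
 [601.   48.6  85.9   4.4]
 [540.5  65.1  91.2   1.4]
 [621.9 120.4  81.3   2.9]
 [628.3  21.6  78.2   0. ]]
88.3922532333379 [[525.5  85.9  88.4]
 [528.2  41.4  88.4]
 [598.7  91.   88.4]
 [601.7  46.7  88.4]
 [541.   64.5  88.4]]
44.63682052034292
44.49223564791418
73.32435358576555
73.66840182392905
yaw 0.07085403830887675 press [540.9  64.6  88.4] ctr [563.6  66.2  88.4]
redcap [[378.2 149.1 105. ]] cup [[386.4  15.1  92. ]] orange [[ 595.4 -122.6   88.4]]
```

Measured sizes agree with the given ones: 44.5 × 73.5 mm, and the ribs lie on the computed press point (541, 65, 88). I close the fingers and travel high to a point above it, turning to yaw 0.07.

```bash
python3 -m creep '0.019 0.033 0 0 0 -0.0245 0; 0.019 0.033 0 0 0 -0.0245 0; 0.019 0.033 0 0 0 -0.0245 0; 0.019 0.033 0 0 0 -0.0245 0; 0.019 0.033 0 0 0 -0.0245 0; 0.019 0.033 0 0 0 -0.0245 0; 0.019 0.033 0 0 0 -0.0245 0; 0.019 0.033 0 0 0 -0.0245 0'
python3 -m creep '0.019 0.033 0 0 0 -0.0245 0; 0.019 0.033 0 0 0 -0.0245 0; 0.019 0.033 0 0 0 -0.0245 0; 0.019 0.033 0 0 0 -0.0245 0; 0.019 0.033 0 0 0 -0.0245 0; 0.019 0.033 0 0 0 -0.0245 0; 0.019 0.033 0 0 0 -0.0245 0; 0 0 0 0 0 0 0'
```

```text
time: 0.77
tool_pos: [387.7, -203.5, 292.1]
tcp_rot: [-3.141, 0.0, 0.267]
contact_force: [0.8, -0.3, -0.3]
grip_width: 42.8
finger_force: 0.0
time: 1.43
tool_pos: [522.3, 30.9, 291.7]
tcp_rot: [-3.14, -0.001, 0.101]
contact_force: [-1.8, -0.5, 0.1]
grip_width: 0.3
finger_force: 0.0
```

```bash
python3 -m creep '0.0185 0.0335 0 0 0 -0.03 0; 0 0 -0.025 0 0 0 0; 0 0 -0.03 0 0 0 0; 0 0 -0.03 0 0 0 0; 0 0 -0.02 0 0 0 0; 0 0 -0.01 0 0 0 0; 0 0 0 0 0 0 0; 0 0 0 0 0 0 0'
python3 - <<'E'
from h import *
ims=[cv2.resize(viewer.capture(n)[y:y+120,x:x+120,::-1],None,fx=3,fy=3,interpolation=cv2.INTER_CUBIC) for n,x,y in(("top",270,170),("scene",270,165))]
cv2.imwrite("pics/above.png",np.hstack(ims))
E
```

```text
time: 2.1
tool_pos: [539.1, 59.0, 177.5]
tcp_rot: [3.141, 0.0, 0.067]
contact_force: [-0.2, 0.2, 1.1]
grip_width: 0.2
finger_force: 0.0
```

View pics/above.png

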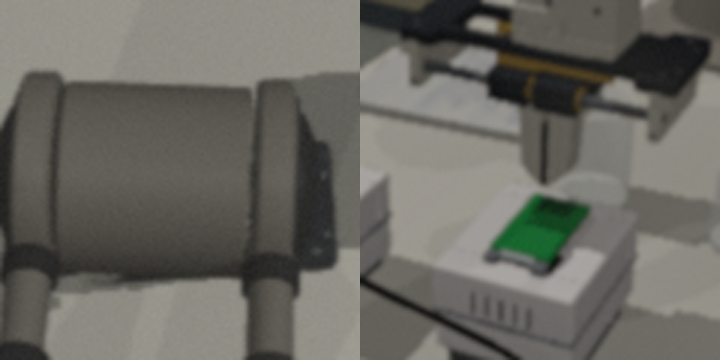

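The fingers are shut above the front of the green hatch, slightly to its -y side: the tip is at about (545,183) in the right tile and the ribs at (560,210). This matches the TCP y of 59, so I shift +6 mm in y and go down.

```bash
python3 -m creep '0.002 0.006 0 0 0 0 0; 0 0 -0.008 0 0 0 0; 0 0 -0.006 0 0 0 0; 0 0 -0.003 0 0 0 0; 0 0 0 0 0 0 0; 0 0 0 0 0 0 0'
python3 -m creep '0 0 -0.002 0 0 0 0; 0 0 -0.002 0 0 0 0; 0 0 0 0 0 0 0; 0 0 0 0 0 0 0'
```

```text
time: 2.7
tool_pos: [540.7, 65.2, 159.9]
tcp_rot: [3.142, 0.001, 0.067]
contact_force: [0.7, -0.2, 0.1]
grip_width: 0.0
finger_force: 0.0
time: 3.03
tool_pos: [540.8, 65.1, 156.3]
tcp_rot: [3.141, 0.0, 0.067]
contact_force: [-0.1, 0.6, 1.8]
grip_width: 0.3
finger_force: 0.7
```

```bash
for i in 1 ; do python3 -m creep '0 0 -0.001 0 0 0 0; 0 0 -0.001 0 0 0 0; 0 0 0 0 0 0 0'; done
python3 -m creep '0 0 -0.001 0 0 0 0; 0 0 -0.001 0 0 0 0; 0 0 0 0 0 0 0'
```

```text
time: 3.28
tool_pos: [540.8, 65.2, 154.7]
tcp_rot: [3.141, -0.0, 0.067]
contact_force: [-2.5, 0.0, 6.2]
grip_width: 0.7
finger_force: 3.0
time: 3.53
tool_pos: [540.9, 65.1, 154.3]
tcp_rot: [3.141, -0.001, 0.067]
contact_force: [-7.7, -1.1, 17.4]
grip_width: 0.4
finger_force: 8.9
```

The force has risen stiffly to 17 N, about 4 to 5 mm after first contact, so the hatch is at its stop. I lift off.

```bash
python3 -m creep '0 0 0.01 0 0 0 0; -0.005 0 0.025 0 0 0 0; -0.01 0 0.035 0 0 0 0; -0.01 0 0.035 0 0 0 0; -0.01 0 0.035 0 0 0 0; -0.01 0 0.03 0 0 0 0; 0 0 0.01 0 0 0 0; 0 0 0 0 0 0 0'
for i in 1 2 3; do python3 -m creep '0 0 0 0 0 0 0; 0 0 0 0 0 0 0; 0 0 0 0 0 0 0; 0 0 0 0 0 0 0; 0 0 0 0 0 0 0; 0 0 0 0 0 0 0; 0 0 0 0 0 0 0; 0 0 0 0 0 0 0' >o; done; python3 -m creep '0 0 0 0 0 0 0; 0 0 0 0 0 0 0; 0 0 0 0 0 0 0; 0 0 0 0 0 0 0; 0 0 0 0 0 0 0; 0 0 0 0 0 0 0; 0 0 0 0 0 0 0; 0 0 0 0 0 0 0'
python3 - <<'E'
from h import *
cv2.imwrite("pics/open.png",viewer.capture("scene")[:,:,::-1])
E
```

```text
time: 4.2
tool_pos: [496.6, 65.3, 335.7]
tcp_rot: [3.141, -0.007, 0.067]
contact_force: [0.2, 0.6, 0.9]
grip_width: 0.5
finger_force: 0.0
time: 6.87
tool_pos: [495.8, 65.2, 332.3]
tcp_rot: [3.141, -0.0, 0.067]
contact_force: [1.1, 0.9, -0.6]
grip_width: 0.8
finger_force: 0.0
```

View pics/open.png

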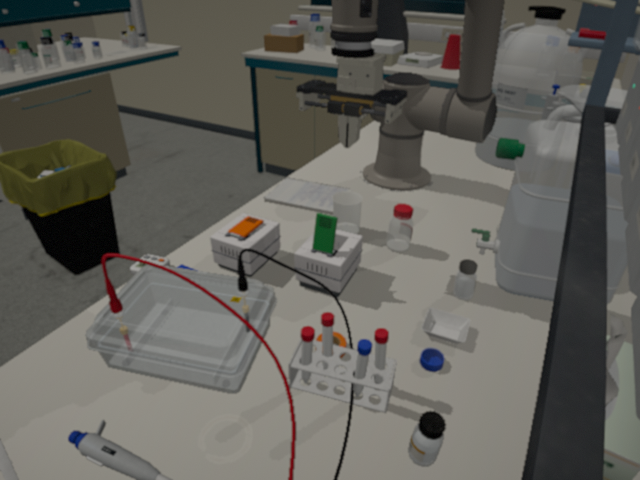

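The green hatch now stands upright, its top edge at about (325,214), with the hand well clear. The orange hatch is shut and the bystanders are where they were. I wait two more seconds, compare frames to confirm it is at rest, and hand in.

```bash
for i in 1 2 3; do python3 -m creep '0 0 0 0 0 0 0; 0 0 0 0 0 0 0; 0 0 0 0 0 0 0; 0 0 0 0 0 0 0; 0 0 0 0 0 0 0; 0 0 0 0 0 0 0; 0 0 0 0 0 0 0; 0 0 0 0 0 0 0' >o; done
python3 - <<'E'
from h import *
from plant import order
def f(im):
    m=cv2.inRange(cv2.cvtColor(im,cv2.COLOR_BGR2HSV),(45,100,40),(85,255,255))[205:265,295:365]
    return cv2.boundingRect(m),cv2.countNonZero(m)
b=viewer.capture("scene")[:,:,::-1].copy()
A,B=f(cv2.imread("pics/open.png")),f(b);print(A,B)
# height of the hatch top at x ~ 605+20 (upright near the hinge)
o,d=ray("scene",[(325,214)]);print("z at x=620",(o+d*((620-o[0])/d[:,0])[:,None]))
if abs(A[0][1]-B[0][1])<=1 and abs(A[1]-B[1])<30: print(order.close_job())
E
```

```text
((19, 9, 23, 39), 688) ((19, 9, 23, 39), 686)
z at x=620 [[620.          85.00660175 181.23818654]]
the job is handed in; nothing more can be done
None
```

I pressed the green hatch once to its stop (17 N measured) and it sprang up. It stayed open and still for the last 2 s before hand-in, with the hand well clear. In the last picture I viewed, the orange hatch was shut and the bystanders looked unmoved. The job is handed in; no verdict came back.

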